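# Set the speed dial under the console's cover

## Task

Set the drill's speed console for the next job: swing its hinged cover up and right back until it meets its stop, then turn the black knob in the recess until its white line points at the orange rider on the dial, and let go of it. Then bring the cover down again until it is fully shut. Leave the rider and the tools round the console where they are.

Things in the scene. Friction and masses are not known exactly. Their poses are not given: they have to be found in the camera images.
- console: Dark blue-grey steel console, fixed, 150 mm deep (x), 190 wide (y), front rim 50 mm and back rim 120 mm high, its front facing the robot's right. The top slopes up to the back at 25 degrees: up the slope is (0.906, 0, 0.423), its outward normal (-0.423, 0, 0.906) in the console's axes. Origin: centre of its underside; x level from its low front to its high back, y to the left of that, z up.
- cover (a joint): Hinge angle, rad: 0 shut on the rim, grows as the cover swings up and back, stop at 2.10 (5 degrees past upright). Light grey 3 mm sheet, 190 mm from hinge to front edge, 200 mm wide, 0.25 kg. Its friction hinge keeps it wherever it is left; moving it takes up to 5 N at the handle. Starts 0 to 0.25 ajar.
- cover_handle (a point): Middle of the round black bar handle on the cover's outer face: bar 11 mm thick, 100 mm long along the console's y, its axis 35 mm off the outer face of the sheet, on two posts 85 mm apart; 140 mm along the sheet from the hinge, 36.5 mm off the plane through the hinge axis. It can turn between the fingers as the cover swings.
- cover_hinge (a point): Point on the cover's hinge axis (middle of its width), behind the back rim, 84 mm back of the console's origin and 128 mm above the bench. The axis runs along the console's y.
- dial (a joint): Angle of the black pointer knob, rad, 0 to 4.71, grows clockwise as seen facing the panel (looking along minus the normal); 2.356 when its white line points straight up the slope. Friction 0.05 N m; it stays where it is left.
- dial_grip (a point): Point on the knob's axis (parallel to the slope's outward normal), 16 mm above the panel. The knob's bar grip is 44 mm long along the white line, 13 mm wide, flat-sided, and stands 7 to 26 mm above the panel on a round skirt of 30 mm radius.
- dial_pointer (a point): Outer end of the knob's white line, on the edge of the skirt, 30 mm from the dial's axis.
- rider (a joint): Angle of the orange rider on the dial, rad, on the same scale as the dial: the dial points at the rider when both read the same. The rider is a small orange tab, 15 mm long and 10 mm wide, 5 mm high above the panel, just outside the knob's skirt; stiff, leave it where it is.
- rider_tip (a point): Point on the rider's centre line 30 mm from the dial's axis, where the end of the knob's white line must come.
- caliper: Bystander: steel vernier calliper, 68 x 230 x 12 mm, lying on the bench right of the console. Origin: centre of its underside.
- pliers_blue: Bystander: blue pliers, 43 x 180 x 12 mm, lying on the bench right of the console. Origin: centre of its underside.
- oil_can: Bystander: red oil can with a spout, 64 x 68 x 196 mm, standing left of the console. Origin: centre of its underside.
- panel (a point): Centre of the grey panel at the bottom of the recess under the cover, where the knob's axis meets it. The panel is parallel to the slope, 30 mm below the rim; the recess measures 157 mm up the slope by 182 mm across. A lamp and a fuse cap, up to 10 mm high, sit in its upper corners, 88 mm from the knob's axis.

How it is judged:
By the outcome, as a careful person would: the job done as asked, in the order asked, and still so for the second after the job is handed in, with the robot touching nothing.
It also fails if it takes over 72 s, if anything falls off the work surface, if the arm or the gripper's body presses on something with over 40 N, if the wrist force passes 120 N, or if a joint passes its speed limit or range.

## Robot

A 6-joint arm with a two-finger parallel gripper is mounted at the origin on a cart in front of the work surface, level with it; the furniture and walls round the work are solid. World frame = base frame: x ahead of the robot, y to its left, z up, the work surface at z = 0. Lengths are in m, angles in rad, forces in N, time in s.
With the tool pointing down it reaches from about 0.35 to 0.775 m from the base axis. Payload 7.3 kg.
Tool frame: the origin (TCP) lies at the centre of the arm's flange, where the gripper is bolted on; the fingertips stand 178 mm ahead of it and the grasp point (between the pads) lies 159 mm ahead of it; z points along the fingers, y is the line along which they close (so a half turn about z gives the same grasp; the last joint's range is limited). The gripper opens to 92 mm and grips with 3 to 60 N. Pads are 19 mm wide; open, the fingers measure 130 mm over their backs; the gripper's body (75 mm by 190 mm) begins 47 mm behind the grasp point.
Start: joints at [-1.461, 0.342, 1.524, -0, 1.275, -0.146], TCP at [0.133, -0.508, 0.405] pointing down, gripper open.
Joint ranges: [-2.53, 2.53], [-0.77, 2.02], [0.04, 2.7], [-1, 4.14], [0.28, 2.66], [-3.11, 3.11]. Speed limits (rad/s): [2.57, 2.57, 3.14, 3.14, 3.14, 3.14].

## Interface

Orientations are given as [roll, pitch, yaw] about the fixed x, y, z axes, in that order (R = Rz(yaw) Ry(pitch) Rx(roll)).
In Python, from cell import telemetry, vision, ticket gives the robot as it stands.
- The arm moves only by the shell command python3 -m crank 'ROWS' [FORCE]. ROWS is JSON, a list of rows, each a list of 5 numbers: the gripper command: -1 is shut, 1 is fully open, values between are in proportion, then the shift along the tool's x, y, z in mm, then the turn about the tool's z in rad. In form: [[fingers, dx, dy, dz, roll], ...]. A call has 1 to 12 rows; each row is the pose to reach, as a shift and turn from the pose commanded when the call began, along the tool's axes at that moment; what a row does not reach only later rows make up. A row lasts 1/12 s, in which the tool goes at most 41.7 mm and 7.16 degrees, less where a joint would pass 70% of its speed; a pose out of reach is approached as far as the arm can. A call with a gripper value outside its range is refused whole. The fingers move at their own pace and stop on an object; FORCE is the grip in N (left out, the last holds). Time passes only in rows, so rows that repeat a pose let the fingers close. It gives the time, the measured TCP pose, the force, the opening and the grip force at its end, in the units of the state.
- telemetry.observe(): the state, without advancing time (a new reading comes with each control period).
- vision.read_camera(name): name is "side" or "top" or "wrist"; returns (picture, depth): 384x512x3 uint8, red, green, blue; 384x512 float32, m along the optical axis (not along the pixel's ray), 0 where there is no reading.
- vision.get_calibration(name): a dict with "camera_matrix" (3x3 intrinsics, pixels), "dist" ([k1, k2, p1, p2, k3] as OpenCV has them; the pictures are not rectified), "rvec" (rotation vector, rad) and "tvec" (3), from world to camera coordinates, as OpenCV has them. Camera axes: x right, y down, z forward; pixel columns grow to the right and rows downward; lengths in m; the calibration is good to about 2 mm. A picture is of the moment at which its call begins: read the wrist's pose just before it. get_calibration takes no time and is no camera call; for the wrist camera it gives the pose at the moment of the call.
- ticket.hand_in(): hands the job in; it is judged then, once.
The state is a dict: "time": time; "qpos": joint angles; "qvel": joint speeds; "joint_efforts": joint torques, N m; "tool_pos": TCP position; "tool_rot": TCP orientation; "contact_force": force on the tool from outside, world axes, zero at the start; "torque": the same for the moment, N m; "opening": finger opening in m; "grip_force": force on a finger pad.
Only numpy, scipy, OpenCV 4.12 (cv2) and the standard library are available. Lean on these libraries where they do the work, as an engineer would, in place of code of your own. Each camera call takes 0.05 s, during which the arm holds its last target. There are 200 camera calls.

## Working session

There is one attempt and no reset: what is moved stays moved. The work goes in short steps, Python scripts to look and compute and a shell command to move; the robot and the scene stay as the last step left them, time stands still between calls to the robot, and variables do not carry over. Pictures are saved under pics/ and viewed, at most 10 in all, crops included, and the job is handed in when it is done.

```bash
ls; mkdir -p pics; python3 - <<'E'
from cell import telemetry, vision
import cv2,numpy as np
print(telemetry.observe())
for n in ("side","top"):
    p,d=vision.read_camera(n); cv2.imwrite(f"pics/{n}0.png",p[:,:,::-1]); np.save(f"{n}0.npy",d)
    print(n,vision.get_calibration(n))
a=[cv2.imread(f"pics/{n}0.png") for n in("side","top")]
E
```

```text
pics
{'time': 0.0, 'qpos': array([-1.46101577e+00,  3.42712468e-01,  1.52503063e+00,  1.31051344e-05,
        1.27542630e+00, -1.45985326e-01]), 'qvel': array([-0.00165826, -0.00109001, -0.0001194 , -0.00056874,  0.00072395,
       -0.00023017]), 'joint_efforts': array([-7.76026391e-04, -4.31246281e+01, -2.44222373e+01,  7.17707165e-02,
        5.58627828e-02, -9.20887464e-05]), 'tool_pos': array([ 0.13283256, -0.5077682 ,  0.40404533]), 'tool_rot': array([-3.14003451e+00, -2.41762631e-04,  2.55761870e-01]), 'contact_force': array([-1.35309015,  1.33208231, -0.6164636 ]), 'torque': array([ 0.00630991, -0.03507688,  0.02833048]), 'grip_force': 0.0, 'opening': 0.09167095992862605}
side {'camera_matrix': array([[440.35893001,   0.        , 263.09491778],
       [  0.        , 440.35893001, 192.85374945],
       [  0.        ,   0.        ,   1.        ]]), 'dist': array([-0.12655774,  0.        ,  0.        ,  0.        ,  0.        ]), 'rvec': array([ 2.13924412, -0.00612274,  0.02456014]), 'tvec': array([-0.56269044,  0.08120271,  1.36442262])}
top {'camera_matrix': array([[349.40490562,   0.        , 254.11351233],
       [  0.        , 349.40490562, 193.83279468],
       [  0.        ,   0.        ,   1.        ]]), 'dist': array([-0.01825749,  0.        ,  0.        ,  0.        ,  0.        ]), 'rvec': array([ 2.11663259, -2.10199825,  0.21475384]), 'tvec': array([-0.02170291,  0.56929222,  0.85144464])}
```

View pics/side0.png

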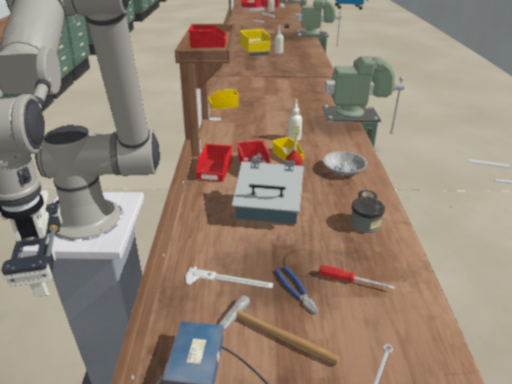

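View pics/top0.png

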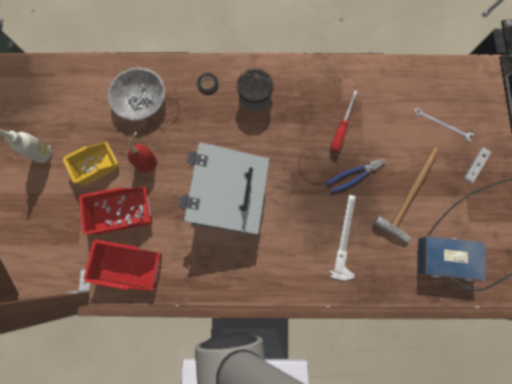

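```bash
cat > h.py <<'E'
import numpy as np,cv2
from cell import telemetry,vision
from scipy.spatial.transform import Rotation as R
def cloud(n,cal=None):
    cal=cal or vision.get_calibration(n)   # pose just before the picture
    p,d=vision.read_camera(n); return p,d,world(d,cal),cal
def world(d,cal):
    h,w=d.shape; u,v=np.meshgrid(np.arange(w),np.arange(h))
    q=cv2.undistortPoints(np.stack([u,v],-1).reshape(-1,1,2).astype(float),cal["camera_matrix"],cal["dist"])[:,0]
    z=d.reshape(-1,1).astype(float); c=np.hstack([q*z,z])
    M=cv2.Rodrigues(np.array(cal["rvec"]))[0]
    return ((c-np.array(cal["tvec"]))@M).reshape(h,w,3)
def tool():
    s=telemetry.observe(); return np.array(s["tool_pos"]),R.from_euler("xyz",s["tool_rot"]).as_matrix(),s
E
python3 - <<'E'
from h import *
for n,(u0,u1,v0,v1) in (("top",(180,275,138,240)),("side",(230,310,160,225))):
    p=cv2.imread(f"pics/{n}0.png")[:,:,::-1].astype(int); d=np.load(f"{n}0.npy"); W=world(d,vision.get_calibration(n))
    m=np.zeros(d.shape,bool); m[v0:v1,u0:u1]=1; m&=(d>0)&(W[...,2]>.04)
    g=m&(p.min(-1)>130)&(np.ptp(p,-1)<40)
    P=W[g]; c=np.median(P,0)
    for _ in range(5):
        r=(P-c); _,_,V=np.linalg.svd(r,full_matrices=False); nn=V[2]*np.sign(V[2,2]); k=abs(r@nn)<.006; P=P[k]; c=P.mean(0)
    print(n,len(P),"c",c,"n",nn,"slope deg",np.degrees(np.arccos(nn[2])),"az",np.degrees(np.arctan2(nn[1],nn[0])))
    # in-plane rect
    e1=np.cross([0,0,1],nn);e1/=np.linalg.norm(e1);e2=np.cross(nn,e1)
    rc=cv2.minAreaRect(np.float32(np.c_[(P-c)@e1,(P-c)@e2])); B=cv2.boxPoints(rc)
    print(rc); print(np.round(c+B[:,:1]*e1+B[:,1:]*e2,4))
    h=m&(p.max(-1)<70)&((W-c)@nn>.02)
    Q=W[h]; print("handle",len(Q),Q.mean(0),((Q-c)@nn).mean(), np.percentile((Q-c)@nn,[5,50,95])); 
    _,_,V=np.linalg.svd(Q-Q.mean(0)); print("dir",V[0],np.ptp((Q-Q.mean(0))@V[0]))
E
```

```text
top 4970 c [0.57566806 0.04961441 0.10195911] n [-0.03845535 -0.28125031  0.95886362] slope deg 16.49114387431875 az -97.78577256556285
((0.0010712593793869019, -0.003413960337638855), (0.1845371574163437, 0.19932331144809723), 89.60576629638672)
[[ 0.465  -0.0272  0.075 ]
 [ 0.6623 -0.0555  0.0746]
 [ 0.6876  0.1196  0.127 ]
 [ 0.4902  0.1479  0.1274]]
handle 120 [ 0.56180172 -0.00120992  0.12759275] 0.03940675929822954 [0.03601478 0.03990938 0.04207642]
dir [-0.99139173  0.13055806 -0.00985079] 0.10238416759344969
side 2557 c [0.58189116 0.03891349 0.10148881] n [-0.0398483  -0.27962969  0.95928064] slope deg 16.4067630004475 az -98.11026168872094
((-0.002717040479183197, 0.005307108163833618), (0.19113755226135254, 0.20002253353595734), 89.89539337158203)
[[ 0.4678 -0.0321  0.076 ]
 [ 0.6658 -0.0607  0.0759]
 [ 0.692   0.1208  0.1299]
 [ 0.494   0.1494  0.13  ]]
handle 42 [ 0.57174616 -0.00878334  0.12674122] 0.03796585393248522 [0.03289696 0.03846636 0.04097856]
dir [ 0.99238399 -0.12134693 -0.02118825] 0.09493027926284714
```

```bash
python3 -m crank '[[1,40,-27,0,0],[1,75,-52,0,0],[1,110,-77,5,0],[1,145,-102,10,0],[1,180,-124,13,0],[1,215,-148,17,0],[1,245,-168,17,0],[1,275,-187,17,0],[1,275,-187,17,0]]'; python3 -m crank '[[1,40,-27,0,0.1],[1,75,-52,0,0.2],[1,110,-77,5,0.3],[1,145,-102,10,0.4],[1,180,-124,13,0.396],[1,215,-148,17,0.396],[1,245,-168,17,0.396],[1,275,-187,17,0.396],[1,275,-187,17,0.396],[1,275,-187,17,0.396]]'
python3 - <<'E'
from h import *
t,M,s=tool(); print(t,M)
p,d,W,c=cloud("wrist"); cv2.imwrite("pics/w1.png",p[:,:,::-1])
Mc=cv2.Rodrigues(np.array(c["rvec"]))[0]; C=-Mc.T@np.array(c["tvec"]); print("cam in tool",M.T@(C-t), "axes",M.T@Mc.T)
H=(p.max(-1)<60)&(d>0)&(W[...,2]>.115)&(W[...,2]<.14)
Q=W[H]; print(len(Q),Q.mean(0),np.percentile(Q,[2,50,98],axis=0)); _,_,V=np.linalg.svd(Q-Q.mean(0),full_matrices=False); print(V[0])
E
```

```text
time: 0.85
tool_pos: [0.3548, -0.2524, 0.3875]
tool_rot: [-3.14, -0.002, 0.263]
contact_force: [0.3, 1.2, -0.9]
opening: 0.0918
grip_force: 0.0
time: 1.68
tool_pos: [0.5719, -0.0046, 0.3697]
tool_rot: [-3.141, 0.001, -0.136]
contact_force: [-0.3, -0.7, 0.3]
opening: 0.0917
grip_force: 0.0
[ 0.57186493 -0.00464653  0.36966448] [[ 9.90706366e-01 -1.36017048e-01 -5.09249815e-04]
 [-1.36016726e-01 -9.90706347e-01  6.20069884e-04]
 [-5.88857099e-04 -5.45040688e-04 -9.99999678e-01]]
cam in tool [ 0.06803266 -0.00135027  0.01990322] axes [[-7.54721775e-04 -9.66798189e-01 -2.55540003e-01]
 [ 9.99999669e-01 -6.52176318e-04 -4.86024267e-04]
 [ 3.03230243e-04 -2.55540285e-01  9.66798361e-01]]
2561 [0.60688444 0.04910723 0.12928231] [[ 0.53915212 -0.01290383  0.12538434]
 [ 0.6105839  -0.00067029  0.12888999]
 [ 0.65923102  0.14222014  0.1334365 ]]
[-0.43800696 -0.89867897 -0.02293493]
```

View pics/w1.png

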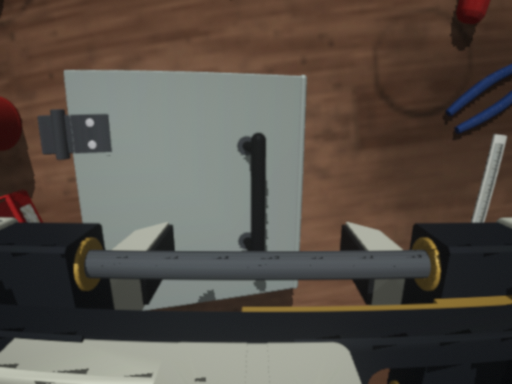

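```bash
python3 - <<'E'
from h import *
t,M,s=tool(); p,d,W,c=cloud("wrist")
H=np.zeros(d.shape,bool);H[130:245,235:280]=1
H&=(p.max(-1)<60)&(d>0)&(W[...,2]>.12)
Q=W[H]; print(len(Q),np.percentile(Q,[1,50,99],axis=0)); _,_,V=np.linalg.svd(Q-Q.mean(0),full_matrices=False); print(Q.mean(0),V[0])
L=(Q-t)@M; print("bar in tool",np.percentile(L,[1,50,99],axis=0))
H=np.zeros(d.shape,bool);H[75:140,120:235]=1
Q=W[H&(d>0)];c=Q.mean(0);n=np.linalg.svd(Q-c,full_matrices=False)[2][2];print("sheet",c,n*np.sign(n[2]))
E
```

```text
1535 [[ 0.54073236 -0.01431551  0.12447677]
 [ 0.58445378 -0.00527469  0.12816468]
 [ 0.62339063  0.00530709  0.13009023]]
[ 0.58366466 -0.00516898  0.12794117] [-9.90234371e-01  1.39411822e-01  4.83405760e-04]
bar in tool [[-0.03043711 -0.00790351  0.23959194]
 [ 0.01384886 -0.00280475  0.24152128]
 [ 0.05303304  0.00241281  0.24523133]]
sheet [0.65054424 0.04563505 0.10472796] [-0.03951294 -0.2793574   0.95937384]
```

```bash
python3 -m crank '[[0.1,0,-3,0,0],[0.1,0,-3,20,0],[0.1,0,-3,40,0],[0.1,0,-3,60,0],[0.1,0,-3,77,0],[0.1,0,-3,77,0],[-1,0,-3,77,0],[-1,0,-3,77,0],[-1,0,-3,77,0],[-1,0,-3,77,0],[-1,0,-3,77,0],[-1,0,-3,77,0]]' 20; python3 -m crank '[[-1,0,0,0,0],[-1,0,0,0,0],[-1,0,0,0,0]]'
python3 - <<'E'
import numpy as np
# arc: handle shifts relative to start; tool y=-X, tool z down
H=lambda a:(lambda f:np.array([-140*np.cos(f)+36.5*np.sin(f),140*np.sin(f)+36.5*np.cos(f)]))(a-np.radians(25))
a0=.149
for a in np.arange(a0,2.13,.0896): 
    d=H(a)-H(a0); print(round(a,3),"dy %.0f dz %.0f"%(-d[0],-d[1]))
E
```

```text
time: 2.78
tool_pos: [0.5708, -0.0039, 0.2943]
tool_rot: [3.142, -0.001, -0.14]
contact_force: [-0.3, -0.4, 0.1]
opening: 0.0166
grip_force: 0.0
time: 3.03
tool_pos: [0.5708, -0.0046, 0.2939]
tool_rot: [3.14, -0.0, -0.14]
contact_force: [-0.7, -5.0, 0.3]
opening: 0.0099
grip_force: 20.0
0.149 dy -0 dz -0
0.239 dy -0 dz -13
0.328 dy -1 dz -26
0.418 dy -4 dz -39
0.507 dy -8 dz -51
0.597 dy -12 dz -63
0.687 dy -18 dz -75
0.776 dy -25 dz -86
0.866 dy -33 dz -96
0.955 dy -41 dz -106
1.045 dy -51 dz -115
1.135 dy -61 dz -123
1.224 dy -72 dz -130
1.314 dy -83 dz -136
1.403 dy -95 dz -141
1.493 dy -108 dz -145
1.583 dy -120 dz -147
1.672 dy -133 dz -149
1.762 dy -146 dz -149
1.851 dy -159 dz -149
1.941 dy -172 dz -147
2.031 dy -184 dz -144
2.12 dy -197 dz -140
```

```bash
python3 -m crank '[[-1,0,0,-13,0],[-1,0,-1,-26,0],[-1,0,-4,-39,0],[-1,0,-8,-51,0],[-1,0,-12,-63,0],[-1,0,-18,-75,0],[-1,0,-25,-86,0],[-1,0,-33,-96,0],[-1,0,-33,-96,0]]'; python3 - <<'E'
from h import *
p,d,W,c=cloud("side"); cv2.imwrite("pics/s2.png",cv2.resize(p[100:260,150:380,::-1],None,fx=3,fy=3))
E
```

```text
time: 3.78
tool_pos: [0.5751, 0.0276, 0.3926]
tool_rot: [3.136, -0.002, -0.14]
contact_force: [-6.3, -12.5, 11.1]
opening: 0.0105
grip_force: 20.0
```

View pics/s2.png

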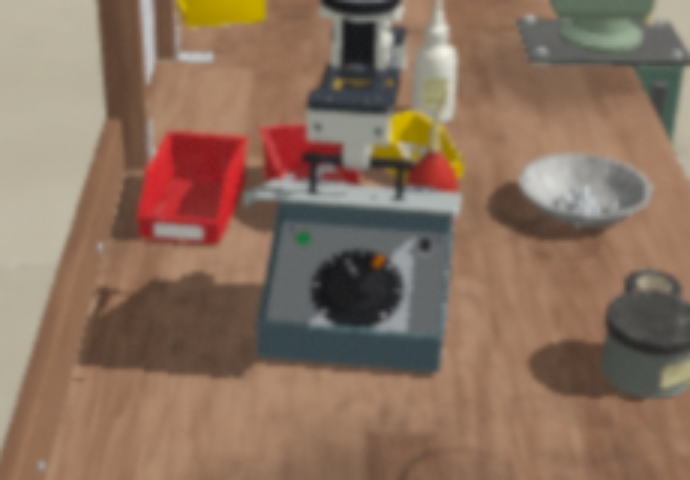

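```bash
python3 -m crank '[[-1,0,-8,-10,0],[-1,0,-18,-19,0],[-1,0,-28,-27,0],[-1,0,-39,-34,0],[-1,0,-50,-40,0],[-1,0,-62,-45,0],[-1,0,-75,-49,0],[-1,0,-87,-51,0],[-1,0,-100,-53,0],[-1,0,-100,-53,0]]';  python3 -m crank '[[-1,0,-13,0,0],[-1,0,-26,0,0],[-1,0,-39,2,0],[-1,0,-51,5,0],[-1,0,-58,7,0],[-1,0,-58,7,0]]'; python3 - <<'E'
from h import *
p,d,W,c=cloud("side"); cv2.imwrite("pics/s3.png",cv2.resize(p[60:240,180:360,::-1],None,fx=3,fy=3))
E
```

```text
time: 4.67
tool_pos: [0.5895, 0.1292, 0.4446]
tool_rot: [-3.14, -0.004, -0.139]
contact_force: [0.2, 0.9, 10.0]
opening: 0.0102
grip_force: 20.0
time: 5.17
tool_pos: [0.5977, 0.1855, 0.4364]
tool_rot: [3.137, -0.003, -0.139]
contact_force: [2.8, -5.4, 10.0]
opening: 0.0102
grip_force: 39.7
```

View pics/s3.png

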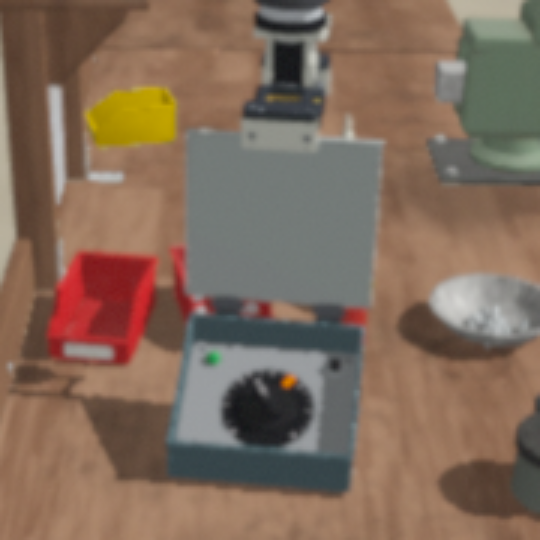

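```bash
python3 -m crank '[[-1,0,-5,1,0],[-1,0,-8,1,0],[-1,0,-8,1,0],[-1,0,-8,1,0]]'; cat > ang.py <<'E'
from h import *
p,d,W,c=cloud("side"); m=np.zeros(d.shape,bool); m[108:155,245:302]=1
m&=(d>0)&(p.min(-1)>90)&(W[...,2]>.15)&(abs(W[...,1]-.14)<.03)
Q=W[m]; A=np.c_[(Q[:,:2]@[.139,.990])-(np.array([.5905,.135])@[.139,.990]),Q[:,2]-.128]
k=np.polyfit(A[:,1],A[:,0],1); print(len(Q),"past upright deg",np.degrees(np.arctan(k[0])),k)
E
python3 ang.py
```

```text
time: 5.55
tool_pos: [0.5986, 0.1895, 0.4357]
tool_rot: [3.129, -0.001, -0.142]
contact_force: [-2.9, -20.2, 13.5]
opening: 0.0101
grip_force: 48.6
2610 past upright deg 4.400029788665699 [0.07694633 0.00467467]
```

```bash
python3 -m crank '[[-1,0,4,0,0],[-0.5,0,4,0,0],[-0.5,0,4,0,0],[-0.5,0,4,0,0],[-0.5,0,4,-6,0],[-0.5,0,2,-16,0],[-0.5,0,0,-30,0],[-0.5,0,-4,-50,0],[-0.5,0,-6,-70,0],[-0.5,0,-6,-90,0],[-0.5,0,-6,-110,0],[-0.5,0,-6,-110,0]]'; python3 ang.py
```

```text
time: 6.6
tool_pos: [0.599, 0.2001, 0.5479]
tool_rot: [-3.139, -0.004, -0.139]
contact_force: [1.2, -0.2, 0.9]
opening: 0.0228
grip_force: 0.0
2669 past upright deg 3.3399468887680572 [0.05835919 0.00459071]
```

```bash
python3 -m crank '[[-0.5,-10,30,0,0],[-0.5,-25,60,0,0],[-0.5,-40,100,0,0],[-0.5,-49,137,0,0],[-0.5,-49,137,0,0],[-0.5,-49,137,0,0]]'; python3 - <<'E'
from h import *
t,M,s=tool(); print(t,s["qpos"])
p,d,W,c=cloud("wrist"); np.savez("w2.npz",p=p,d=d,W=W)
cv2.imwrite("pics/w2.png",cv2.resize(p[0:260,80:420,::-1],None,fx=2.2,fy=2.2,interpolation=cv2.INTER_CUBIC))
E
```

```text
time: 7.15
tool_pos: [0.5312, 0.0691, 0.5435]
tool_rot: [-3.141, 0.003, -0.143]
contact_force: [-0.3, -0.6, 0.0]
opening: 0.0228
grip_force: 0.0
[0.53118155 0.06911762 0.54345329] [-1.39405827e-02  2.98349023e-01  1.21126812e+00  8.27206046e-04
  1.63454671e+00  1.69975090e+00]
```

View pics/w2.png

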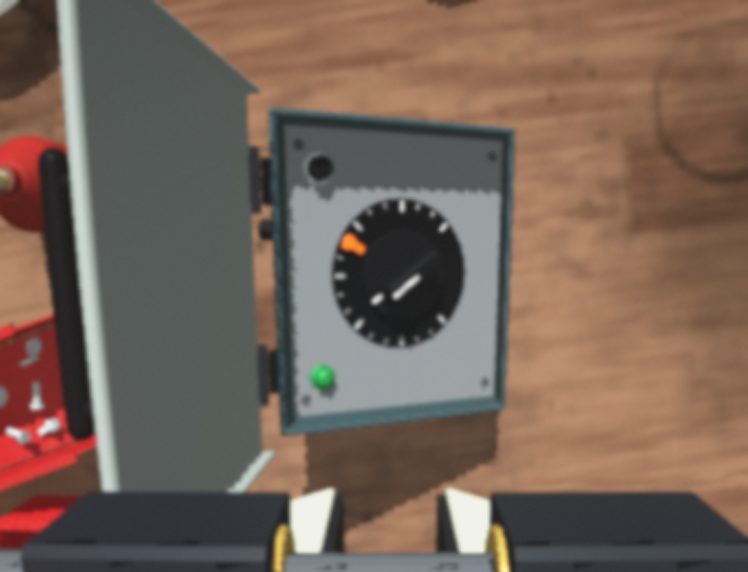

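```bash
cat > dial.py <<'E'
from h import *
from scipy.optimize import least_squares
X=np.array([.139,.990,0]);X/=np.linalg.norm(X); Y=np.array([-X[1],X[0],0]); Z=np.array([0,0,1.])
U=.9063*X+.4226*Z; N=-.4226*X+.9063*Z
def hand(K,P): # angle on dial, K = point on panel at the axis
    r=P-K; return 2.356+np.arctan2(-(r@Y),r@U), np.hypot(r@Y,r@U), r@N
def masks(p,W,K):
    p=p.astype(int); r=W-K; rad=np.hypot(r@Y,r@U); h=r@N
    o=(p[...,0]>150)&(p[...,0]-p[...,2]>80)&(p[...,0]-p[...,1]>50)&(rad<.055)
    w=(p.min(-1)>120)&(np.ptp(p,-1)<50)&(rad<.031)&(h>.002)&(h<.032)
    return o,w,rad,h
E
python3 - <<'E'
from dial import *
z=np.load("w2.npz");p,d,W=z["p"],z["d"],z["W"]; K=np.array([.5806,.0644,.058])
r=W-K
g=(p.min(-1)>110)&(np.ptp(p.astype(int),-1)<40)&(np.hypot(r@Y,r@U)<.075)&(np.hypot(r@Y,r@U)>.05)&(d>0)&(abs(r@N)<.012)
c=W[g].mean(0);n=np.linalg.svd(W[g]-c,full_matrices=False)[2][2];n*=np.sign(n[2]);print(g.sum(),"n",n,N,"off",(c-K)@N)
K=K+((c-K)@N)*N; r=W-K
D=(p.max(-1)<60)&(np.hypot(r@Y,r@U)<.056)&(abs(r@N)<.004)&(d>0)
D2=(p.max(-1)<70)&(np.hypot(r@Y,r@U)<.065)&(d>0)
num,lab,st,ce=cv2.connectedComponentsWithStats(D2.astype(np.uint8)); i=1+st[1:,4].argmax()
cs=max(cv2.findContours((lab==i).astype(np.uint8),0,1)[0],key=len)[:,0]
hull=cv2.convexHull(cs)[:,0]; B=W[hull[:,1],hull[:,0]]; b=np.c_[(B-K)@Y,(B-K)@U]; b=b[np.hypot(*b.T)>.03]
f=least_squares(lambda q:np.hypot(*(b-q[:2]).T)-q[2],[0,0,.045],loss="soft_l1",f_scale=.001).x; print("circle",f,len(b))
K=K+f[0]*Y+f[1]*U; print("K",K); np.save("K.npy",K)
o,w,rad,h=masks(p,W,K)
for m,nm in((o,"rider"),(w,"white")):
    a,rr,hh=hand(K,W[m]); print(nm,m.sum(),hand(K,W[m].mean(0)),np.round([rr.min(),rr.max(),hh.min(),hh.max()],3))
v,u=np.where(w); a,rr,hh=hand(K,W[w])
for t in zip(u,v,np.round(a,2),np.round(rr,3),np.round(hh,3)): print(*t)
E
```

```text
2945 n [-0.06263647 -0.41950277  0.90559047] [-0.05875841 -0.41849517  0.9063    ] off -0.0022396335676235
circle [ 0.00036095 -0.00947685  0.04828489] 29
K [0.57917995 0.05688202 0.05196531]
rider 68 (np.float64(2.8617165177670207), np.float64(0.04127395769306943), np.float64(0.003398412560920581)) [ 0.031  0.048 -0.001  0.006]
white 61 (np.float64(1.7046336257983852), np.float64(0.014255389235968962), np.float64(0.02190458559741968)) [0.001 0.03  0.005 0.028]
268 125 2.33 0.002 0.025
269 125 2.34 0.001 0.027
267 126 2.02 0.004 0.026
268 126 1.87 0.003 0.026
269 126 1.41 0.002 0.026
270 126 0.68 0.001 0.027
265 127 2.03 0.008 0.027
266 127 1.94 0.007 0.027
267 127 1.79 0.005 0.026
268 127 1.6 0.004 0.027
269 127 0.99 0.003 0.025
264 128 1.95 0.01 0.027
265 128 1.89 0.009 0.027
266 128 1.76 0.007 0.027
267 128 1.66 0.006 0.028
268 128 1.36 0.005 0.026
269 128 1.04 0.004 0.026
263 129 1.9 0.012 0.027
264 129 1.84 0.011 0.027
265 129 1.72 0.009 0.026
266 129 1.56 0.008 0.026
267 129 1.35 0.007 0.025
262 130 1.84 0.014 0.026
263 130 1.79 0.013 0.026
264 130 1.77 0.012 0.028
265 130 1.64
[... 180 characters left out ...]
 0.027
261 132 1.77 0.017 0.028
262 132 1.67 0.015 0.026
263 132 1.62 0.014 0.026
264 132 1.51 0.013 0.025
259 133 1.77 0.02 0.025
260 133 1.73 0.019 0.026
261 133 1.67 0.017 0.026
262 133 1.59 0.016 0.025
263 133 1.56 0.015 0.027
251 134 1.8 0.025 0.008
252 134 1.75 0.023 0.007
253 134 1.74 0.023 0.009
259 134 1.71 0.02 0.025
260 134 1.67 0.019 0.026
261 134 1.59 0.018 0.025
250 135 1.77 0.026 0.007
251 135 1.74 0.025 0.008
252 135 1.69 0.024 0.006
253 135 1.65 0.023 0.007
259 135 1.7 0.022 0.027
260 135 1.62 0.02 0.026
249 136 1.76 0.028 0.006
250 136 1.73 0.027 0.007
251 136 1.68 0.026 0.006
252 136 1.66 0.025 0.008
249 137 1.73 0.03 0.007
250 137 1.69 0.028 0.007
251 137 1.62 0.026 0.005
```

```bash
python3 -m crank '[[-1,25,0,30,0],[-1,50,0,60,0],[-1,50,-20,75,0],[-1,50,-35,75,0],[-1,50,-45,75,0],[-1,50,-45,75,0]]'; for i in 1; do python3 -m crank '[[-1,0,-4,0,0],[-1,0,-7,0,0],[-1,0,-7,0,0]]'; python3 -m crank '[[-1,0,-4,0,0],[-1,0,-7,0,0],[-1,0,-7,0,0]]';done; python3 ang.py
```

```text
time: 7.7
tool_pos: [0.5879, 0.1108, 0.4686]
tool_rot: [-3.141, 0.002, -0.136]
contact_force: [0.5, -0.2, -0.2]
opening: 0.0005
grip_force: 0.0
time: 7.95
tool_pos: [0.5884, 0.115, 0.4703]
tool_rot: [-3.141, -0.001, -0.14]
contact_force: [0.8, 0.0, 0.1]
opening: 0.0008
grip_force: 0.0
time: 8.2
tool_pos: [0.5895, 0.1219, 0.4699]
tool_rot: [-3.141, -0.0, -0.14]
contact_force: [0.2, 0.5, -0.3]
opening: 0.0007
grip_force: 0.0
2604 past upright deg 2.8149210105074634 [0.04916921 0.00528799]
```

```bash
for i in 1 2; do :; done; python3 -m crank '[[-1,0,-3,0,0],[-1,0,-5,0,0],[-1,0,-5,0,0]]'; python3 -m crank '[[-1,0,-3,0,0],[-1,0,-5,0,0],[-1,0,-5,0,0]]'; python3 -m crank '[[-1,0,-3,0,0],[-1,0,-3,0,0],[-1,0,-3,0,0]]'; python3 ang.py
```

```text
time: 8.5
tool_pos: [0.5902, 0.1269, 0.4697]
tool_rot: [-3.141, -0.0, -0.14]
contact_force: [-0.1, -0.8, -0.3]
opening: 0.0004
grip_force: 0.0
time: 8.75
tool_pos: [0.5909, 0.1318, 0.4696]
tool_rot: [3.141, -0.0, -0.14]
contact_force: [-0.4, 0.6, -0.6]
opening: 0.0007
grip_force: 0.0
time: 9.0
tool_pos: [0.5913, 0.1347, 0.4696]
tool_rot: [-3.142, 0.0, -0.14]
contact_force: [-0.2, -0.8, 0.2]
opening: 0.0005
grip_force: 0.1
2664 past upright deg 2.609354759603816 [0.04557334 0.00720979]
```

```bash
for i in 1; do python3 -m crank '[[-1,0,-3,0,0],[-1,0,-4,0,0],[-1,0,-4,0,0]]'; python3 -m crank '[[-1,0,-3,0,0],[-1,0,-4,0,0],[-1,0,-4,0,0]]'; python3 -m crank '[[-1,0,-3,0,0],[-1,0,-4,0,0],[-1,0,-4,0,0]]'; done | grep -E "pos|contact"; python3 ang.py
```

```text
tool_pos: [0.5917, 0.1363, 0.4698]
contact_force: [-3.6, -12.6, 1.9]
tool_pos: [0.5921, 0.1376, 0.4698]
contact_force: [-7.9, -25.1, 2.5]
tool_pos: [0.5924, 0.1389, 0.4699]
contact_force: [-10.4, -38.6, 5.6]
2665 past upright deg 2.8649925145167074 [0.05004527 0.00700439]
```

```bash
python3 -m crank '[[-1,0,20,0,0],[-1,0,50,0,0],[0,0,90,0,0],[0,0,90,0,0],[0,0,90,0,0]]'|grep pos; python3 -m crank '[[0,0,0,0,0.12],[0,0,0,0,0.24],[0,0,0,0,0.36],[0,0,0,0,0.48],[0,0,0,0,0.6],[0,0,0,0,0.72],[0,0,0,0,0.84],[0,0,0,0,0.96],[0,0,0,0,1.08],[0,0,0,0,1.2],[0,0,0,0,1.32],[0,0,0,0,1.35]]'|grep tool;  python3 -m crank '[[0,0,0,30,0],[0,0,0,60,0],[0,0,0,70,0],[0,0,0,70,0]]'; cat >look.py <<'E'
from dial import *
import sys
t,M,s=tool(); p,d,W,c=cloud("wrist"); np.savez(f"{sys.argv[1]}.npz",p=p,d=d,W=W,t=t,M=M); print(t,s["qpos"][[0,5]])
cv2.imwrite(f"pics/{sys.argv[1]}.png",cv2.resize(p[0:300,60:460,::-1],None,fx=2,fy=2,interpolation=cv2.INTER_CUBIC))
E
python3 look.py w3
```

```text
tool_pos: [0.5803, 0.0557, 0.4701]
tool_pos: [0.5805, 0.0589, 0.4697]
tool_rot: [-3.141, 0.001, -1.495]
time: 11.6
tool_pos: [0.5801, 0.0584, 0.3969]
tool_rot: [3.136, 0.001, -1.489]
contact_force: [-0.4, 0.4, 0.3]
opening: 0.046
grip_force: 0.0
[0.58005289 0.05841528 0.39692071] [-0.03114451  3.02858945]
```

View pics/w3.png

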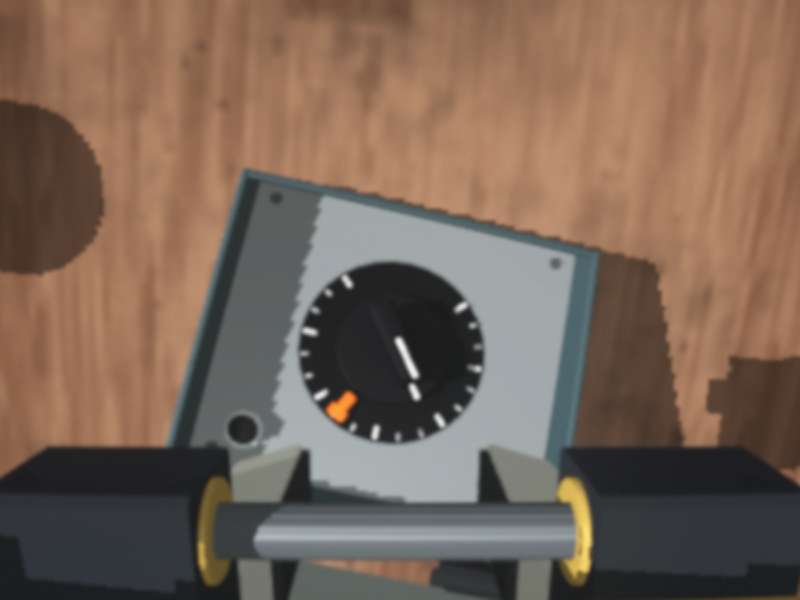

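```bash
cat > meas.py <<'E'
from dial import *
import sys
def run(f,K=None):
    z=np.load(f+".npz");p,d,W=z["p"],z["d"],z["W"]
    if K is None:
        K=np.load("K.npy"); r=W-K; rad=np.hypot(r@Y,r@U)
        g=(p.min(-1)>110)&(np.ptp(p.astype(int),-1)<40)&(rad<.075)&(rad>.053)&(d>0)&(abs(r@N)<.012)
        c=W[g].mean(0);n=np.linalg.svd(W[g]-c,full_matrices=False)[2][2];print("n",n*np.sign(n[2]),N,(c-K)@N); K=K+((c-K)@N)*N
        # pixel ray onto panel plane gives the disc's outline
        r=W-K; D=(p.max(-1)<75)&(np.hypot(r@Y,r@U)<.06)&(d>0)
        n_,lab,st,_=cv2.connectedComponentsWithStats(D.astype(np.uint8)); i=1+st[1:,4].argmax()
        cs=max(cv2.findContours((lab==i).astype(np.uint8),0,1)[0],key=len); hu=cv2.convexHull(cs)[:,0]
        B=W[hu[:,1],hu[:,0]]; b=np.c_[(B-K)@Y,(B-K)@U]; b=b[abs((B-K)@N)<.004]
        q=least_squares(lambda q:np.hypot(*(b-q[:2]).T)-q[2],[0,0,.045],loss="soft_l1",f_scale=.0007); print("circle",q.x,len(b),q.cost)
        K=K+q.x[0]*Y+q.x[1]*U; np.save("K2.npy",K)
    o,w,rad,h=masks(p,W,K); P=W[o]; print("K",K)
    print("rider",o.sum(),hand(K,P.mean(0)), hand(K,P)[1].min(),hand(K,P)[1].max())
    top=w&(h>.02); sk=w&(h<.015)
    Q=W[top]; q=np.c_[-(Q-K)@Y,(Q-K)@U]; v=np.linalg.svd(q-q.mean(0))[2][0]; v*=np.sign(v@q.mean(0))
    print("bar line dir",2.356+np.arctan2(v[0],v[1]),"miss mm",1e3*np.cross(v,q.mean(0)), len(Q), "top mean",hand(K,Q.mean(0)))
    if sk.sum(): print("skirt line",sk.sum(),hand(K,W[sk].mean(0)))
    return K
if __name__=="__main__": run(sys.argv[1],np.load("K2.npy") if len(sys.argv)>2 else None)
E
python3 -W ignore meas.py w3; python3 -W ignore - <<'E'
from meas import *
run("w2",np.load("K2.npy"))
E
```

```text
n [-0.05908715 -0.41932483  0.90591136] [-0.05875841 -0.41849517  0.9063    ] 0.00017120890849462516
circle [-4.68750852e-05 -2.37643119e-04  4.86240797e-02] 40 8.843985172217382e-07
K [0.57918637 0.05659057 0.05202004]
rider 125 (np.float64(2.8621544656944087), np.float64(0.04130837489608238), np.float64(0.003901418848641953)) 0.03197562787831139 0.048178534476581165
bar line dir 1.7277799368475488 miss mm 0.11875319951228612 87 top mean (np.float64(1.7164598047396655), np.float64(0.01049066695491679), np.float64(0.026166465474767326))
skirt line 29 (np.float64(1.724703335338541), np.float64(0.025754282375989368), np.float64(0.007163137112878501))
K [0.57918637 0.05659057 0.05202004]
rider 68 (np.float64(2.857950738333654), np.float64(0.04145943437345694), np.float64(0.003227208711649195)) 0.031367195394154654 0.048133316562522996
bar line dir 1.7214482837308056 miss mm 0.15358336715021528 47 top mean (np.float64(1.7075810630782247), np.float64(0.01107563609540055), np.float64(0.02614366252098601))
skirt line 14 (np.float64(1.7183792480360822), np.float64(0.02588012704484587), np.float64(0.006927439153621659))
```

```bash
python3 -m crank '[[0.3,23,8,0,0],[0.3,23,8,30,0],[0.3,23,8,60,0],[0.3,23,8,90,0],[0.3,23,8,110,0],[0.3,23,8,130,0],[0.3,23,8,145,0],[0.3,23,8,155,0],[0.3,23,8,159,0],[0.3,23,8,159,0]]'; python3 -m crank '[[0.3,-1,5,0,0],[0.3,-2,8,0,0],[0.3,-2,8,0,0]]'; python3 look.py w4; python3 -W ignore meas.py w4 1
```

```text
time: 12.48
tool_pos: [0.5748, 0.0339, 0.2411]
tool_rot: [-3.141, -0.0, -1.49]
contact_force: [-0.6, 1.3, -0.3]
opening: 0.06
grip_force: 0.0
time: 12.73
tool_pos: [0.5657, 0.0353, 0.2418]
tool_rot: [-3.141, -0.0, -1.49]
contact_force: [-0.4, -0.4, -1.4]
opening: 0.0596
grip_force: 0.0
[0.56571406 0.0352756  0.24175006] [-0.07291173  2.98798358]
K [0.57918637 0.05659057 0.05202004]
rider 25 (np.float64(2.9362592039245383), np.float64(0.031374289679253604), np.float64(0.016506032009455652)) 0.012713724911890706 0.035783129726326794
bar line dir 4.592363097339483 miss mm 4.219732010428135 157 top mean (np.float64(3.6213908602194973), np.float64(0.005112131634270873), np.float64(0.027078625510466844))
skirt line 16 (np.float64(1.725614410517613), np.float64(0.0258867164664054), np.float64(0.00785732145465028))
```

```bash
python3 -m crank '[[0.3,0,0,3,0],[0.3,-1,4,3,0],[0.3,-2,8,3,0],[0.3,-2,10,3,0],[0.3,-2,10,3,0]]'; python3 look.py w5; python3 -W ignore meas.py w5 1
```

```text
time: 13.2
tool_pos: [0.5564, 0.0359, 0.2382]
tool_rot: [-3.139, -0.001, -1.49]
contact_force: [3.0, -2.2, -0.4]
opening: 0.06
grip_force: 1.6
[0.55644795 0.03593885 0.23819762] [-0.0728238   2.98871673]
K [0.57918637 0.05659057 0.05202004]Traceback (most recent call last):
  File "meas.py", line 23, in <module>
    if __name__=="__main__": run(sys.argv[1],np.load("K2.npy") if len(sys.argv)>2 else None)
                             ~~~^^^^^^^^^^^^^^^^^^^^^^^^^^^^^^^^^^^^^^^^^^^^^^^^^^^^^^^^^^^^
  File "meas.py", line 17, in run
    print("rider",o.sum(),hand(K,P.mean(0)), hand(K,P)[1].min(),hand(K,P)[1].max())
                                             ~~~~~~~~~~~~~~~~^^
    return umr_minimum(a, axis, None, out, keepdims, initial, where)
ValueError: zero-size array to reduction operation minimum which has no identity
```

View pics/w5.png

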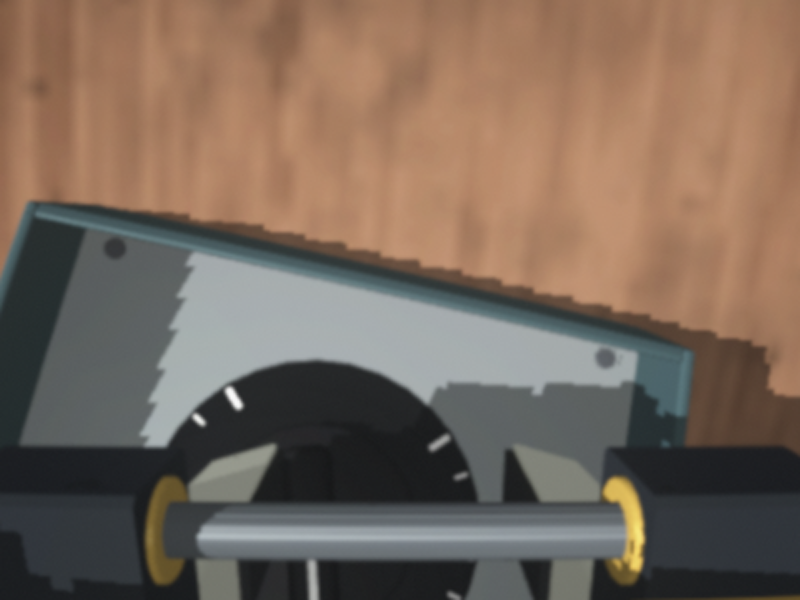

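```bash
python3 -m crank '[[0.3,-0.5,2,0,0],[0.3,-1,5,0,0],[0.3,-1,5,0,0],[0.3,-1,5,0,0]]'; python3 -m crank '[[0.3,1,-6,0,0],[0.3,1,-6,-30,0],[0.3,0,-20,-80,0],[0.3,-5,-25,-110,0],[0.3,-10,-25,-140,0],[0.3,-10,-25,-140,0],[0.3,-10,-25,-140,0]]'|grep pos; python3 look.py w6; python3 -W ignore meas.py w6 1
```

```text
time: 13.58
tool_pos: [0.5537, 0.0363, 0.2387]
tool_rot: [-3.131, -0.002, -1.491]
contact_force: [14.9, -2.6, -5.8]
opening: 0.0599
grip_force: 7.0
tool_pos: [0.5748, 0.0493, 0.3792]
[0.57483813 0.04927535 0.37916824] [-0.04732967  3.0129307 ]
K [0.57918637 0.05659057 0.05202004]
rider 136 (np.float64(2.8618149863147355), np.float64(0.04124032516314332), np.float64(0.004028716444834033)) 0.03251014884139928 0.04813674157632152
bar line dir 2.1648709904220444 miss mm -0.1509036301722221 91 top mean (np.float64(2.179092592517681), np.float64(0.010611231849056517), np.float64(0.026304352530302024))
skirt line 29 (np.float64(2.177580758295558), np.float64(0.02580069349026672), np.float64(0.007330257345088197))
```

```bash
python3 -m crank '[[0.3,18,16,0,0],[0.3,18,16,30,0],[0.3,18,16,60,0],[0.3,18,16,90,0],[0.3,18,16,115,0],[0.3,18,16,130,0],[0.3,18,16,138,0],[0.3,18,16,143,0],[0.3,18,16,143,0]]' | grep -E 'pos|cont'; python3 -m crank '[[0.3,-1,4,0,0],[0.3,-2,8,0,0],[0.3,-2.5,11,0,0],[0.3,-2.5,11,0,0],[0.3,-2.5,11,0,0]]'; python3 -m crank '[[0.3,1,-6,0,0],[0.3,1,-6,-30,0],[0.3,0,-20,-80,0],[0.3,-5,-25,-110,0],[0.3,-10,-25,-140,0],[0.3,-10,-25,-140,0],[0.3,-10,-25,-140,0]]'|grep pos; python3 look.py w7; python3 -W ignore meas.py w7 1
```

```text
tool_pos: [0.56, 0.0296, 0.2334]
contact_force: [-0.5, -0.9, -0.5]
time: 15.38
tool_pos: [0.552, 0.0305, 0.2365]
tool_rot: [-3.13, -0.003, -1.491]
contact_force: [12.3, -4.9, -9.8]
opening: 0.06
grip_force: 6.9
tool_pos: [0.5733, 0.0436, 0.3775]
[0.57329856 0.04357725 0.37749182] [-0.05740225  3.00294126]
K [0.57918637 0.05659057 0.05202004]
rider 134 (np.float64(2.862808378075519), np.float64(0.0412582722772073), np.float64(0.003973343357482154)) 0.032288450256010244 0.04828509068580802
bar line dir 2.4043405966380065 miss mm -0.0591951790765399 95 top mean (np.float64(2.409887843970969), np.float64(0.010671145365661081), np.float64(0.02628482065945221))
skirt line 32 (np.float64(2.4092538079471657), np.float64(0.0256704893209116), np.float64(0.007277102144149713))
```

```bash
python3 -m crank '[[-0.22,14,8,0,0],[-0.22,14,8,30,0],[-0.22,14,8,60,0],[-0.22,14,8,90,0],[-0.22,14,8,115,0],[-0.22,14,8,130,0],[-0.22,14,8,137,0],[-0.22,14,8,141,0],[-0.22,14,8,141,0]]' | grep -E 'pos|cont|open'; python3 -m crank '[[-0.22,-1,3,0,0],[-0.22,-2,6,0,0],[-0.22,-2.5,9,0,0],[-0.22,-2.5,10,0,0],[-0.22,-2.5,10,0,0]]'; python3 -m crank '[[-0.22,1,-6,0,0],[-0.22,1,-6,-30,0],[-0.22,0,-10,-80,0],[-0.22,-5,-15,-110,0],[-0.22,-10,-15,-140,0],[-0.22,-10,-15,-140,0],[-0.22,-10,-15,-140,0]]'|grep pos; python3 look.py w8; python3 -W ignore meas.py w8 1
```

```text
tool_pos: [0.5663, 0.0285, 0.2327]
contact_force: [1.6, 0.3, -0.3]
opening: 0.0356
time: 17.18
tool_pos: [0.5585, 0.0283, 0.2347]
tool_rot: [-3.134, -0.004, -1.491]
contact_force: [11.3, -11.5, -10.4]
opening: 0.0359
grip_force: 8.2
tool_pos: [0.5702, 0.0419, 0.3762]
[0.57017291 0.04185331 0.37619708] [-0.06076249  2.99954906]
K [0.57918637 0.05659057 0.05202004]
rider 55 (np.float64(2.861758566775428), np.float64(0.03655356683944273), np.float64(0.0067260437451345054)) 0.032717013767023316 0.04634147153279894
bar line dir 3.134627396602827 miss mm 0.0594370798753293 98 top mean (np.float64(3.129217280772454), np.float64(0.010986339606677392), np.float64(0.026363577188832733))
skirt line 34 (np.float64(3.131967921580877), np.float64(0.02559466191660442), np.float64(0.007658880226590338))
```

```bash
python3 -m crank '[[0.09,-2,-8,0,0],[0.09,-2,-8,30,0],[0.09,-2,-8,60,0],[0.09,-2,-8,90,0],[0.09,-2,-8,115,0],[0.09,-2,-8,125,0],[0.09,-2,-8,130,0],[0.09,-2,-8,132,0],[0.09,-2,-8,132,0]]' | grep -E 'pos|cont|open'; python3 -m crank '[[0.09,1,-3,0,0],[0.09,1.5,-6,0,0],[0.09,2,-8,0,0],[0.09,2,-8,0,0]]'; python3 -m crank '[[0.09,0,5,0,0],[0.09,0,5,-30,0],[0.09,0,8,-80,0],[0.09,-5,8,-110,0],[0.09,-10,8,-132,0],[0.09,-10,8,-132,0],[0.09,-10,8,-132,0]]'|grep pos; python3 look.py w9; python3 -W ignore meas.py w9 1
```

```text
tool_pos: [0.5789, 0.0441, 0.2421]
contact_force: [0.6, -0.3, 0.8]
opening: 0.0499
time: 18.9
tool_pos: [0.5851, 0.0422, 0.2416]
tool_rot: [3.135, -0.001, -1.49]
contact_force: [-9.8, -3.0, 1.1]
opening: 0.0504
grip_force: 4.9
tool_pos: [0.578, 0.0523, 0.3764]
[0.57801007 0.05229043 0.37639983] [-0.0418042   3.01875863]
K [0.57918637 0.05659057 0.05202004]
rider 141 (np.float64(2.8644007398722264), np.float64(0.041237787156281014), np.float64(0.0038944595816795225)) 0.03259970978492351 0.04822536368560001
bar line dir 3.017160263623116 miss mm 0.042950021425947754 94 top mean (np.float64(3.013207252984543), np.float64(0.010865170173185567), np.float64(0.026415040975696708))
skirt line 32 (np.float64(3.0187753793658807), np.float64(0.025618201960952096), np.float64(0.007626558011293884))
```

```bash
python3 -m crank '[[0.09,8,0,0,0],[0.09,8,0,30,0],[0.09,8,0,60,0],[0.09,8,0,90,0],[0.09,8,0,115,0],[0.09,8,0,125,0],[0.09,8,0,130,0],[0.09,8,0,132,0],[0.09,8,0,132,0]]' | grep -E 'pos|cont|open'; python3 -m crank '[[0.09,1,-3,0,0],[0.09,1.5,-6,0,0],[0.09,2,-9,0,0],[0.09,2.3,-10,0,0],[0.09,2.3,-10,0,0]]'; python3 -m crank '[[0.09,0,5,0,0],[0.09,0,5,-30,0],[0.09,0,8,-80,0],[0.09,-5,8,-110,0],[0.09,-10,8,-132,0],[0.09,-10,8,-132,0],[0.09,-10,8,-132,0]]'|grep pos; python3 look.py w10; python3 -W ignore meas.py w10 1
```

```text
tool_pos: [0.5789, 0.0438, 0.2422]
contact_force: [0.5, 0.9, 0.3]
opening: 0.0502
time: 20.7
tool_pos: [0.5871, 0.0416, 0.2415]
tool_rot: [3.134, -0.002, -1.489]
contact_force: [-10.1, -6.5, 2.5]
opening: 0.05
grip_force: 5.3
tool_pos: [0.58, 0.0522, 0.3763]
[0.58004862 0.0522068  0.37627466] [-0.04180515  3.01864076]
K [0.57918637 0.05659057 0.05202004]
rider 139 (np.float64(2.860146174435504), np.float64(0.04123793289174625), np.float64(0.003978587364925826)) 0.03209570055404597 0.048267259846043686
bar line dir 2.8587971450548153 miss mm 0.052679341667619464 95 top mean (np.float64(2.854061022126908), np.float64(0.011122924681286148), np.float64(0.02636295933705798))
skirt line 32 (np.float64(2.855939961963822), np.float64(0.02545221531606222), np.float64(0.007491608671078362))
```

```bash
python3 -m crank '[[0,0,0,-35,0],[-0.5,0,0,-70,0],[-0.5,0,0,-105,0],[-0.5,0,0,-140,0],[-0.5,0,0,-172,0],[-0.5,0,0,-172,0]]'|grep pos; python3 -m crank '[[-0.5,0,0,0,-0.12],[-0.5,0,0,0,-0.24],[-0.5,0,0,0,-0.36],[-0.5,0,0,0,-0.48],[-0.5,0,0,0,-0.6],[-0.5,0,0,0,-0.72],[-0.5,0,0,0,-0.84],[-0.5,0,0,0,-0.96],[-0.5,0,0,0,-1.08],[-0.5,0,0,0,-1.2],[-0.5,0,0,0,-1.32],[-0.5,0,0,0,-1.35]]'|grep tool;  python3 -m crank '[[-0.5,0,-30,0,0],[-0.5,0,-60,0,0],[-0.5,-1,-95,0,0],[-0.5,-2,-125,0,0],[-0.5,-2,-149,0,0],[-0.5,-2,-149,0,0],[-0.5,-2,-149,0,0]]'; python3 ang.py
```

```text
tool_pos: [0.5797, 0.0518, 0.5514]
tool_pos: [0.5803, 0.0518, 0.5437]
tool_rot: [3.141, 0.003, -0.134]
time: 23.42
tool_pos: [0.5991, 0.2009, 0.5434]
tool_rot: [3.14, 0.003, -0.138]
contact_force: [-0.2, -0.8, 0.4]
opening: 0.023
grip_force: 0.0
2665 past upright deg 4.550814115943542 [0.07959414 0.00461778]
```

```bash
python3 -m crank '[[-0.5,0,0,30,0],[-0.5,0,2,60,0],[-0.5,0,5,75,0],[-0.5,0,8,88,0],[-0.5,0,11,98,0],[-0.5,0,11,107,0],[-0.5,0,11,107,0]]'; python3 -m crank '[[-1,0,1,0,0],[-1,0,1,0,0],[-1,0,1,0,0],[-1,0,1,0,0],[-1,0,1,0,0]]' 20
```

```text
time: 24.05
tool_pos: [0.5972, 0.1875, 0.4376]
tool_rot: [3.141, 0.001, -0.142]
contact_force: [0.2, 0.1, 1.4]
opening: 0.0228
grip_force: 0.0
time: 24.47
tool_pos: [0.5971, 0.1874, 0.4386]
tool_rot: [3.14, -0.0, -0.141]
contact_force: [0.8, -3.7, -0.9]
opening: 0.0101
grip_force: 20.0
```

```bash
python3 -m crank '[[-1,0,10,-3,0],[-1,0,22,-6,0],[-1,0,35,-8,0],[-1,0,48,-8,0],[-1,0,61,-8,0],[-1,0,74,-6,0],[-1,0,86,-4,0],[-1,0,99,0,0],[-1,0,111,5,0],[-1,0,122,11,0],[-1,0,133,18,0],[-1,0,133,18,0]]'; python3 -m crank '[[-1,0,10,8,0],[-1,0,20,17,0],[-1,0,28,27,0],[-1,0,36,37,0],[-1,0,43,48,0],[-1,0,49,60,0],[-1,0,53,72,0],[-1,0,57,84,0],[-1,0,60,97,0],[-1,0,61,110,0],[-1,0,61,123,0],[-1,0,61,123,0]]'; python3 -m crank '[[-1,0,0,10,0],[-1,0,-1,18,0],[-1,0,-1,18,0],[-1,0,-1,18,0]]'
```

```text
time: 25.47
tool_pos: [0.5781, 0.0536, 0.4186]
tool_rot: [3.139, 0.003, -0.142]
contact_force: [-1.3, -2.2, -2.0]
opening: 0.0104
grip_force: 20.0
time: 26.47
tool_pos: [0.5697, -0.0047, 0.2947]
tool_rot: [3.141, 0.002, -0.14]
contact_force: [1.0, 0.3, -3.7]
opening: 0.0106
grip_force: 20.0
time: 26.8
tool_pos: [0.5698, -0.0033, 0.2789]
tool_rot: [3.141, 0.001, -0.14]
contact_force: [-0.9, 0.4, -3.9]
opening: 0.0105
grip_force: 20.0
```

```bash
python3 -m crank '[[-1,0,-1,3,0],[-1,0,-1,5,0],[-1,0,-1,5,0],[-1,0,-1,5,0]]'|grep -E "pos|cont"; python3 -m crank '[[-1,0,0,3,0],[-1,0,0,4,0],[-1,0,0,4,0],[-1,0,0,4,0]]'|grep -E "pos|cont"
```

```text
tool_pos: [0.5699, -0.0025, 0.2746]
contact_force: [-3.3, -2.8, -2.2]
tool_pos: [0.5701, -0.0024, 0.2732]
contact_force: [-9.5, -1.9, 15.6]
```

```bash
python3 -m crank '[[-1,0,0,1,0],[-1,0,0,1,0],[-0.3,0,0,0,0],[-0.3,0,0,-2,0],[-0.3,0,0,-2,0],[-0.2,0,0,-10,0],[-0.2,0,0,-30,0],[-0.2,0,0,-60,0],[-0.2,0,0,-90,0],[-0.2,0,0,-120,0],[-0.2,0,0,-120,0]]'; python3 - <<'E'
from dial import *
p,d,W,c=cloud("wrist"); cv2.imwrite("pics/w11.png",p[:,:,::-1])
r=W-np.array([.578,.056,.085]); m=(p.min(-1)>110)&(np.ptp(p.astype(int),-1)<40)&(np.hypot(r@X,r@Y)<.11)&(d>0)&(abs(r@N)<.03)
Q=W[m];c=np.median(Q,0)
for _ in range(4): n=np.linalg.svd(Q-c,full_matrices=False)[2][2];n*=np.sign(n[2]);Q=Q[abs((Q-c)@n)<.004];c=Q.mean(0)
print(len(Q),"slope",np.degrees(np.arctan2(-n@X,n[2])))
p,d,W,c=cloud("side"); r=W-np.array([.578,.056,.085]); m=(p.min(-1)>110)&(np.ptp(p.astype(int),-1)<40)&(np.hypot(r@X,r@Y)<.11)&(d>0)&(abs(r@N)<.03)
Q=W[m];c=np.median(Q,0)
for _ in range(4): n=np.linalg.svd(Q-c,full_matrices=False)[2][2];n*=np.sign(n[2]);Q=Q[abs((Q-c)@n)<.004];c=Q.mean(0)
print(len(Q),"slope",np.degrees(np.arctan2(-n@X,n[2])))
cv2.imwrite("pics/s11.png",cv2.resize(p[100:300,150:400,::-1],None,fx=3,fy=3))
E
```

```text
time: 28.38
tool_pos: [0.5712, -0.0022, 0.3976]
tool_rot: [-3.142, -0.012, -0.14]
contact_force: [1.3, -0.3, -0.0]
opening: 0.0366
grip_force: 0.0
24451 slope 25.059350874752152
2501 slope 25.084701810030776
```

View pics/s11.png

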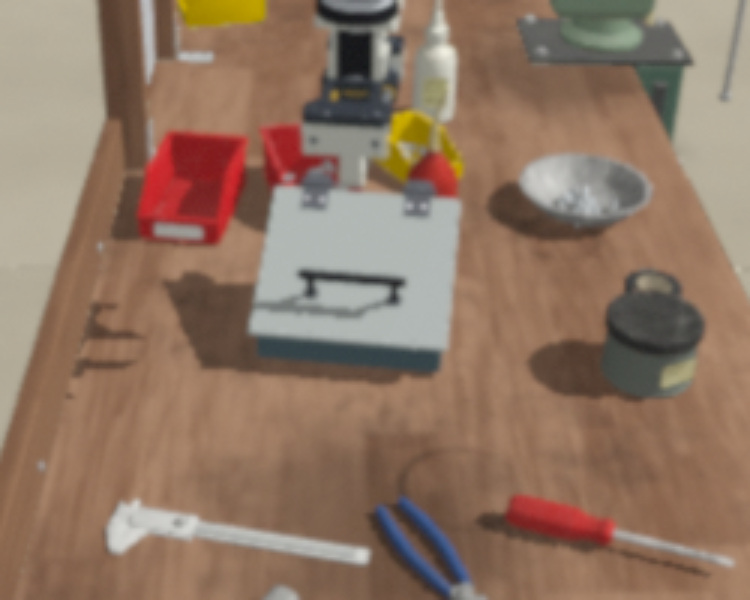

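The cover is shut: its slope measures 25.06–25.08° against the console's 25°. The tools round it haven't moved and the gripper is clear, so I'm handing in.

```bash
python3 -c "from cell import ticket; print(ticket.hand_in())"
```

```text
the job is handed in; nothing more can be done
None
```

The job is handed in: I swung the cover back to its stop, turned the knob to 2.858 rad (rider at 2.861; it overshot once and I pushed it back) and let go, then shut the cover fully, leaving the rider and tools where they were.

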